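# Lock the carton cutter away in the hidden-catch drawer

## Task

Find the hidden catch of the blue strongbox by sliding a fingertip along the black strip on its front top edge until it drops into the sprung recess, and press it all the way down so that the drawer springs open. Then lift the orange carton cutter up and off its hook, set it gently, sole down, on the drawer's floor without dropping it, and push the drawer fully home until it latches. Leave the tape roll and the two cartons where they are.

Things in the scene. Friction and masses are not known exactly. Their poses are not given: they have to be found in the camera images.
- strongbox: Fixed blue steel strongbox, 200 deep (x) x 264 wide (y) x 100 mm high, left or right of the robot's midline. Origin: centre of its underside; own -x is the drawer side (roughly towards the robot), z up. Along its front top edge runs a channel, 52 mm wide, with a black strip as its floor, 100 mm above the table; aluminium rims 6 mm wide along both sides, and its ends, stand 4 mm higher.
- catch (a joint): Travel of the catch under the shutter in m: 0 up (latching), 0.006 fully down, which lets the drawer go. Springs back up when let go.
- drawer (a joint): Opening of the drawer in m: 0 shut and latched, 0.12 fully open. A spring of 3 to 5 N drives it out along the strongbox's own -x in about a second once the catch is pressed. To shut it, push the front home (hard stop at -0.003): over the last 15 mm it rides over the sprung catch, 12 to 16 N in all, and latches by itself at 0.
- drawer_floor (a point): Point on the drawer's inner floor, 14 mm above the table, midway across, 55 mm behind the front's inner face; axes as the strongbox. Moves with the drawer. The tray reaches 55 mm before (own -x), 130 mm behind and 110 mm to either side of it; walls 60 mm high. With the drawer fully open it is uncovered from 55 mm before to 65 mm behind this point.
- drawer_front (a point): Centre of the outer face of the grey drawer front, 50 mm above the table; the plain front is 256 wide x 80 mm high (8 to 88 mm above the table), 12 mm thick; its outer face looks along the strongbox's own -x. Moves with the drawer. Pushed along own +x to shut.
- stand: Fixed hook stand, base 110 x 110 x 12 mm. Origin: centre of its underside. Post at own x = +30 mm, 162 mm high; from it a level round steel arm, 8 mm thick, axis 160 mm above the table, points along own -x at y = 0 and ends in an upturned tip. The cutter hangs on it 22 to 40 mm on the own -x side of the origin.
- hook_tip (a point): End of the hook's upturned tip, at the stand's own x = -80, y = 0, z = 168 mm; metal there reaches up to 172 mm, 8 mm above the arm's top. The cutter comes off by lifting it 10 to 17 mm and moving it along own -x past the tip.
- cutter: Carton cutter, 0.12 to 0.24 kg: orange sole 44 (own x) x 120 (own y) x 18 mm high; on its middle an upright black D handle 40 wide (y), 14 thick (x), top 54 mm above the underside, its opening (along x) 22 wide, 18 to 44 mm above the underside. Origin: centre of underside, z up. Hangs level, hook arm through the opening, long side across it. Pinch the handle from above across its 40 mm.
- tape: Bystander: amber roll of tape lying flat on the table in front of the stand, 100 mm across, 48 mm high; origin at the centre of its underside.
- carton_a: Bystander: cardboard carton 130 x 100 x 80 mm to the robot's left; origin at the centre of its underside.
- carton_b: Bystander: cardboard carton 120 x 140 x 100 mm to the robot's right; origin at the centre of its underside.
- strip_middle (a point): Middle of the black strip's top, at the strongbox's own x = -68, y = 0, z = 100 mm. The strip runs along own y. It is five black plates that look alike, 46 mm long along y by 52 mm, centred at own y = -92, -46, 0, +46, +92 mm. Four are solid. One, unknown and different each time, is the spring shutter over the catch: to be found by feel.
- strip_left_end (a point): End of the black strip at own y = +115 mm, on its centre line. The shutter plate gives way under about 1 N and drops 8 mm into the recess, onto the catch; from there the catch goes down another 6 mm and takes about 3 N rising to 5 N. Recess mouth 52 x 46 mm, 14 mm deep when pressed home.
- strip_right_end (a point): End of the black strip at own y = -115 mm, on its centre line.
Things that resemble listed ones, but are neither listed nor needed, are in the scene too. What is meant by the stand is not yellow, and is the larger of those in its own colour. Of the things that look like the cutter, the larger one is meant.

How it is judged (in metres and radians):
On the way, in this order (a step that is already met when the one before it is completed fails the run):
1. the catch has been pressed down and the drawer has sprung open (value of joint drawer above 0.1 m), for 0.1 s.
2. the cutter is lifted off, clear of the hook (x of cutter in the frame of stand below -0.11 m and height (world z) of cutter above 0.1 m and contact force between cutter and stand below 0.1 N), for 0.05 s.
3. the cutter lies on the floor of the open drawer, let go (x of cutter in the frame of drawer_floor between -0.055 and 0.13 m and y of cutter in the frame of drawer_floor between -0.11 and 0.11 m and z of cutter in the frame of drawer_floor below 0.006 m and angle between cutter's own z axis and vertical below 0.2 rad and contact force between the fingers and cutter below 0.1 N and value of joint drawer above 0.05 m), for 0.1 s.
At the end, for the whole second after the job is handed in: The drawer is shut (within 4 mm) and held by its catch, which is back up (within 2 mm); the cutter rests in it, sole down (within 0.2 rad) on the drawer's floor (within 6 mm) (value of joint drawer below 0.004 m and value of joint catch below 0.002 m and x of cutter in the frame of drawer_floor between -0.055 and 0.13 m and y of cutter in the frame of drawer_floor between -0.11 and 0.11 m and z of cutter in the frame of drawer_floor below 0.006 m and angle between cutter's own z axis and vertical below 0.2 rad and linear speed of cutter below 0.02 m/s); the robot touches nothing.
It fails at once if the cutter is dropped or flung (moving faster than 0.7 m/s while not held) (linear speed of cutter above 0.7 m/s and contact force between the fingers and cutter below 0.1 N).
It fails at once if the tape roll is moved more than 30 mm (distance of tape from where it was at the start of the episode above 0.03 m).
It fails at once if the carton on the left is moved more than 30 mm (distance of carton_a from where it was at the start of the episode above 0.03 m).
It fails at once if the carton on the right is moved more than 30 mm (distance of carton_b from where it was at the start of the episode above 0.03 m).
It also fails if it takes over 62 s, if anything falls off the work surface, if the arm or the gripper's body presses on something with over 40 N, if the wrist force passes 120 N, or if a joint passes its speed limit or range.

## Robot

A 6-joint arm with a two-finger parallel gripper is mounted at the origin on the work surface. World frame = base frame: x ahead of the robot, y to its left, z up, the work surface at z = 0. Lengths are in mm, angles in rad, forces in N, time in s.
With the tool pointing down it reaches from about 375 to 925 mm from the base axis. Payload 5.7 kg.
Tool frame: the origin (TCP) lies on the centre line of the jaws, within the pads' length; the fingertips stand 22 mm ahead of it and the grasp point (between the pads) lies 3 mm ahead of it; z points along the fingers, y is the line along which they close (so a half turn about z gives the same grasp; the last joint's range is limited). The gripper opens to 88 mm and grips with 3 to 60 N. Pads are 20 mm wide; open, the fingers measure 115 mm over their backs; the gripper's body (75 mm by 178 mm) begins 61 mm behind the grasp point.
Start: joints at [1.006, 0.359, 1.51, -0, 1.272, -0.115], TCP at [260.86, 540.293, 244.623] pointing down, gripper open.
Joint ranges: [-2.97, 2.97], [-1.01, 2.36], [0.21, 2.38], [-0.96, 4.11], [0.2, 2.71], [-2.98, 2.98]. Speed limits (rad/s): [2.39, 2.39, 3.14, 3.14, 3.14, 3.14].

## Interface

Orientations are given as a unit quaternion [x, y, z, w].
In Python, from bench import ctrl, eyes, finder gives the robot as it stands.
- The arm moves only by the tool jog_arm, never from a script. Its argument "targets" is a list of rows, each a list of 5 numbers: the shift along the tool's x, y, z in cm, then the turn about the tool's z in degrees, then the finger opening in cm, from 0 to 8.78. In form: [[dx, dy, dz, twist, jaw], ...]. A call has 1 to 5 rows; each row is the pose to reach, as a shift and turn from the pose commanded when the call began, along the tool's axes at that moment; what a row does not reach only later rows make up. A row lasts 1/8 s, in which the tool goes at most 62.5 mm and 10.7 degrees, less where a joint would pass 70% of its speed; a pose out of reach is approached as far as the arm can. A call with a gripper value outside its range is refused whole. The fingers move at their own pace and stop on an object; "grip_force" is the grip in N (left out, the last holds). Time passes only in rows, so rows that repeat a pose let the fingers close. It gives the time, the measured TCP pose, the force, the opening and the grip force at its end, in the units of the state.
- ctrl.get_state(): the state, without advancing time (a new reading comes with each control period).
- eyes.snapshot(name): name is "scene" or "side" or "wrist"; returns the picture (420x560x3 uint8, red, green, blue); there is no depth.
- eyes.camera_info(name): a dict with "fx", "fy", "cx", "cy" (pixels), "rvec" (rotation vector, rad) and "tvec" (3), from world to camera coordinates, as OpenCV has them; the wrist camera has in their place "T_tool_cam" (4x4, takes a point from camera to tool coordinates, whose origin is the TCP and whose axes are the flange's). Camera axes: x right, y down, z forward; pixel columns grow to the right and rows downward; lengths in mm; the calibration is good to about 2 mm. A picture is of the moment at which its call begins: read the wrist's pose just before it. camera_info takes no time and is no camera call.
- ctrl.finish_job(): hands the job in; it is judged then, once.
Trained networks look in the newest picture that a camera, given by its name, has taken for a name from the list of things; names that differ only in an ending like _2 or _b are one class to them, and where a whole thing is asked for, a point or a joint stands for the part that bears it (a point fixed in the world has none). Each returns a list of dicts, best first, with "p" (0 to 1); they miss things now and then, are a little off and sometimes report something else, mostly with a low value. They report only what shows in the picture. A call takes as long as a camera call. They do not tell look-alikes from the thing itself.
- finder.find_in(camera, label): "location" ([x, y, z] in mm, in world coordinates, good to about 4 mm: the middle of the surface that is visible of it).
The state is a dict: "time_s": time; "joint_positions": joint angles; "joint_vel": joint speeds; "tau": joint torques, N m; "position": TCP position; "ee_rot": TCP orientation; "ft_force": force on the tool from outside, world axes, zero at the start; "moment": the same for the moment, N m; "width": opening from 0.0 (shut) to 1.0 (fully open); "finger_force": force on a finger pad.
Only numpy, scipy, OpenCV 4.12 (cv2) and the standard library are available. Lean on these libraries where they do the work, as an engineer would, in place of code of your own. Each camera call takes 0.05 s, during which the arm holds its last target. There are 200 camera calls.

## Working session

There is one attempt and no reset: what is moved stays moved. The work goes in short steps, Python scripts to look and compute and a tool call to move; the robot and the scene stay as the last step left them, time stands still between calls to the robot, and variables do not carry over. Pictures are saved under pics/ and viewed, at most 10 in all, crops included, and the job is handed in when it is done.

Besides the shell and the picture viewer there is one more tool, called after "Call:" as name([rows], argument=value, ...), one row to a line, values as JSON. jog_arm: Moves the arm, as the interface text tells. Its arguments: {"type":"object","properties":{"targets":{"type":"array","items":{"type":"array","items":{"type":"number"}}},"grip_force":{"type":"number"}},"required":["targets"]}

```bash
mkdir -p pics
cat > h.py <<'E'
import numpy as np,cv2
from bench import ctrl,eyes,finder
def snap(n,f):
    im=eyes.snapshot(n); cv2.imwrite('pics/'+f,im[:,:,::-1]); return im
def proj(n,P):
    c=eyes.camera_info(n);K=np.array([[c['fx'],0,c['cx']],[0,c['fy'],c['cy']],[0,0,1]])
    return cv2.projectPoints(np.array(P,float).reshape(-1,3),np.array(c['rvec'],float),np.array(c['tvec'],float),K,None)[0].reshape(-1,2)
def back(n,uv,z):
    c=eyes.camera_info(n);R=cv2.Rodrigues(np.array(c['rvec'],float))[0];t=np.array(c['tvec'],float).ravel()
    d=R.T@np.array([(uv[0]-c['cx'])/c['fx'],(uv[1]-c['cy'])/c['fy'],1]);o=-R.T@t
    return o+d*(z-o[2])/d[2]
E
python3 - <<'E'
from h import *
a=snap('scene','a.png');b=snap('side','b.png')
for cam in('scene','side'):
  for l in('strongbox','stand','cutter','tape','carton_a','drawer_front','strip_middle','strip_left_end','strip_right_end','hook_tip','drawer_floor'):
    r=finder.find_in(cam,l)
    print(cam,l,[(np.round(x['location']).astype(int).tolist(),round(x['p'],2),proj(cam,x['location'])[0].astype(int).tolist()) for x in r[:4]])
print(ctrl.get_state())
E
```

```text
scene strongbox [([703, -196, 98], 0.84, [218, 238])]
scene stand [([822, 178, 15], 0.6, [333, 298]), ([629, 193, 12], 0.57, [342, 245]), ([621, 362, 11], 0.57, [394, 249]), ([700, -197, 101], 0.47, [218, 237])]
scene cutter [([599, 23, 12], 0.75, [291, 232]), ([579, 187, 136], 0.71, [344, 211]), ([704, -195, 98], 0.59, [218, 238])]
scene tape [([402, 136, 34], 0.79, [329, 186])]
scene carton_a [([552, -558, 98], 0.87, [122, 189]), ([508, 543, 82], 0.79, [453, 213]), ([581, 184, 137], 0.67, [344, 211])]
scene drawer_front []
scene strip_middle [([699, -194, 100], 0.6, [219, 237])]
scene strip_left_end [([700, -195, 103], 0.56, [218, 236])]
scene strip_right_end [([705, -196, 98], 0.75, [218, 239])]
scene hook_tip [([827, 178, 11], 0.92, [333, 300]), ([620, 364, 9], 0.88, [394, 249]), ([623, 192, 15], 0.83, [342, 243])]
scene drawer_floor []
side strongbox [([666, -134, 100], 0.57, [266, 188])]
side stand [([610, 375, 7], 0.79, [262, 324]), ([813, 189, 14], 0.76, [213, 268]), ([624, 203, 7], 0.59, [265, 278])]
side cutter [([570, 207, 139], 0.88, [280, 261]), ([586, 28, 12], 0.77, [28
[... 618 characters left out ...]
itions': array([ 1.00591382e+00,  3.58793446e-01,  1.51040692e+00,  2.38583748e-05,
        1.27250143e+00, -1.15073846e-01]), 'joint_vel': array([ 7.72955602e-04, -2.98785457e-03, -1.22068711e-04, -1.43810363e-03,
        1.46579246e-05, -7.15122215e-04]), 'tau': array([ 8.02005270e-04, -5.15343440e+01, -2.71119654e+01,  6.79111085e-02,
        2.42465583e-02, -3.09635948e-05]), 'position': array([260.84364909, 540.29743219, 244.62404197]), 'ee_rot': array([ 2.23016523e-01,  9.74814663e-01, -4.76463206e-05, -2.89475451e-05]), 'ft_force': array([ 0.79573521, -0.33463714, -0.84447072]), 'moment': array([-0.00837532,  0.03128761,  0.02385116]), 'finger_force': 0.0, 'width': 0.9995568071358698}
```

View pics/a.png

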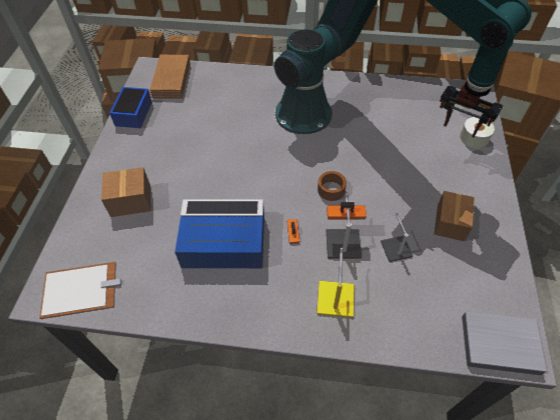

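View pics/b.png

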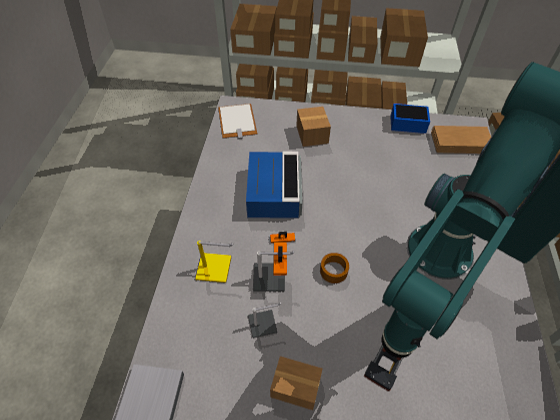

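Scene picture: the dark-grey large stand is at (342,244). The smaller grey stand at (397,248) and the yellow one at (336,298) are decoys. The cutter hangs at (346,211) and its small look-alike lies at (293,231). The strongbox is at (222,235), with its strip at (222,208), and the small blue box at (131,106) is a decoy. The tape is at (331,185). Next is one close crop to check this choice.

Run:
```python
import cv2
a=cv2.imread('pics/a.png')[180:330,165:425]
cv2.imwrite('pics/c.png',cv2.resize(a,None,fx=3,fy=3,interpolation=cv2.INTER_CUBIC))
```

```text
(no output)
```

View pics/c.png

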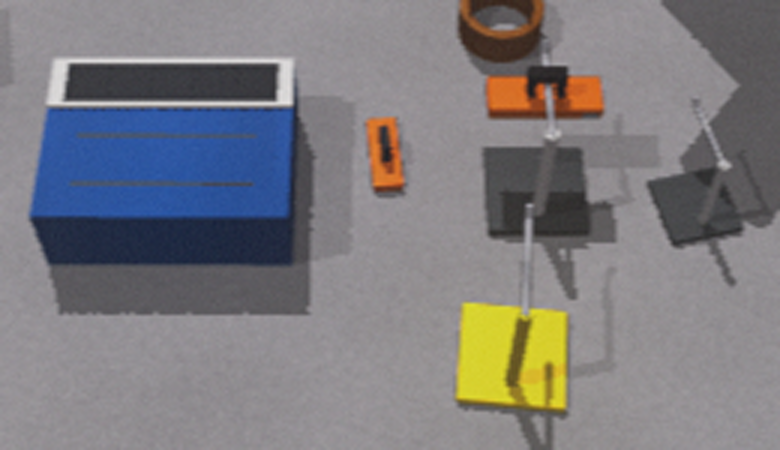

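The crop confirms the choice: the large dark stand with its base at crop (537,190), the large cutter hanging on it at (545,92), and the strip spanning (65..280, 64..101). Now I'll work out the poses.

Run:
```python
from h import *
f=lambda L,z:np.array([back('scene',(u/3+165,v/3+180),z) for u,v in L])
for n,L,z in(('rimfront',[(53,60),(296,59)],104),('strip',[(67,64),(280,64),(278,101),(64,101)],100),('rear',[(31,216),(292,217)],100),('stand',[(483,150),(583,147),(590,232),(489,236)],12),('sole',[(487,77),(603,76),(604,106),(486,108)],138),('handletop',[(527,67),(568,67)],174),('hooktip',[(545,42)],168),('post',[(553,133)],162)):
  p=f(L,z);e=p[0]-p[1];print(n,p[:,:2].round().tolist(),'mean',p.mean(0)[:2].round(),'yaw of +y edge',round(np.degrees(np.arctan2(-e[0],e[1]))%180,1))
```

```text
rimfront [[573.0, -343.0], [540.0, -78.0]] mean [ 557. -210.] yaw of +y edge 7.1
strip [[574.0, -327.0], [546.0, -95.0], [596.0, -89.0], [623.0, -318.0]] mean [ 585. -208.] yaw of +y edge 6.8
rear [[768.0, -317.0], [737.0, -52.0]] mean [ 752. -184.] yaw of +y edge 6.7
stand [[573.0, 136.0], [556.0, 247.0], [665.0, 258.0], [683.0, 150.0]] mean [620. 198.] yaw of +y edge 9.0
sole [[565.0, 131.0], [549.0, 252.0], [588.0, 254.0], [605.0, 133.0]] mean [577. 192.] yaw of +y edge 7.5
handletop [[574.0, 170.0], [569.0, 211.0]] mean [572. 191.] yaw of +y edge 6.9Traceback (most recent call last):
  File "<stdin>", line 4, in <module>
IndexError: index 1 is out of bounds for axis 0 with size 1
```

```bash
cat >> h.py <<'E'
from scipy.spatial.transform import Rotation as Ro
BY=np.radians(7.0); BO=np.array([652.,-200.])
def box(x,y,z): return np.array([BO[0]+x*np.cos(BY)-y*np.sin(BY),BO[1]+x*np.sin(BY)+y*np.cos(BY),z])
def go(T,yaw):
    """shift (cm, tool axes) and twist to bring the TCP to T (mm), jaw line at yaw (deg)"""
    s=ctrl.get_state();R=Ro.from_quat(s['ee_rot']).as_matrix()
    d=R.T@(np.array(T,float)-s['position'])/10
    cur=np.degrees(np.arctan2(R[1,1],R[0,1])); w=-((yaw-cur+90)%180-90)
    print('t',round(s['time_s'],2),'pos',s['position'].round(1),'yaw',round(cur,1),'-> shift',d.round(2),'twist',round(w,1))
def wback(uv,z,s):
    M=np.eye(4);M[:3,:3]=Ro.from_quat(s['ee_rot']).as_matrix();M[:3,3]=s['position']
    c=eyes.camera_info('wrist');M=M@np.array(c['T_tool_cam'])
    d=M[:3,:3]@np.array([(uv[0]-c['cx'])/c['fx'],(uv[1]-c['cy'])/c['fy'],1]);o=M[:3,3]
    return o+d*(z-o[2])/d[2]
E
python3 -c "
from h import *
print(eyes.camera_info('wrist'))
go(box(-68,0,245),97)"
```

```text
{'fx': 346.46413271173276, 'fy': 346.46413271173276, 'cx': 288.78226518515686, 'cy': 212.17095805026327, 'T_tool_cam': array([[-1.78528821e-04, -9.64674748e-01, -2.63443731e-01,
         7.08999091e+01],
       [ 9.99999875e-01, -2.95234541e-04,  4.03412551e-04,
        -7.86597504e-02],
       [-4.66939590e-04, -2.63443626e-01,  9.64674680e-01,
        -1.39427325e+02],
       [ 0.00000000e+00,  0.00000000e+00,  0.00000000e+00,
         1.00000000e+00]])}
t 1.2 pos [260.8 540.3 244.6] yaw 64.2 -> shift [-6.170e+01 -5.334e+01 -3.000e-02] twist -32.8
```

Call:
jog_arm([
  [-61.7,-53.3,0,-32.8,0],
  [-61.7,-53.3,0,-32.8,0],
  [-61.7,-53.3,0,-32.8,0],
  [-61.7,-53.3,0,-32.8,0],
  [-61.7,-53.3,0,-32.8,0],
])

```text
time_s: 1.82
position: [382.1, 261.4, 245.0]
ee_rot: [-0.062, 0.998, 0.0, 0.0]
ft_force: [1.1, -0.2, -0.6]
width: 0.469
finger_force: 0.0
```

```bash
python3 -c "
from h import *
go(box(-68,0,245),97)"
```

```text
t 1.82 pos [382.1 261.4 245. ] yaw 97.1 -> shift [-1.429e+01 -4.911e+01  1.000e-02] twist 0.1
```

Call:
jog_arm([
  [-14.3,-49.1,0,0,0],
  [-14.3,-49.1,0,0,0],
  [-14.3,-49.1,0,0,0],
  [-14.3,-49.1,0,0,0],
  [-14.3,-49.1,0,0,0],
])

```text
time_s: 2.45
position: [505.6, -26.1, 245.0]
ee_rot: [-0.061, 0.998, -0.0, 0.0]
ft_force: [0.2, 0.6, -0.3]
width: 0.004
finger_force: 0.0
```

```bash
python3 -c "
from h import *
go(box(-68,0,245),97)"
```

```text
t 2.45 pos [505.6 -26.1 245. ] yaw 97.0 -> shift [-5.610e+00 -1.904e+01  1.000e-02] twist 0.0
```

Call:
jog_arm([
  [-5.6,-19,0,0,0],
  [-5.6,-19,0,0,0],
  [-5.6,-19,0,0,0],
  [-5.6,-19,0,0,0],
  [-5.6,-19,0,0,0],
])

```text
time_s: 3.08
position: [583.5, -206.0, 244.3]
ee_rot: [-0.061, 0.998, 0.0, -0.0]
ft_force: [-0.9, 0.1, -0.3]
width: 0.007
finger_force: 0.0
```

Run:
```python
from h import *
s=ctrl.get_state();snap('wrist','w1.png');print(s['position'].round(1))
for l in('strip_middle','strip_left_end','strip_right_end','drawer_front'):
  print(l,[(np.round(x['location']).tolist(),round(x['p'],2)) for x in finder.find_in('wrist',l)[:2]])
```

```text
[ 583.5 -206.   244.3]
strip_middle [([613.0, -218.0, 99.0], 0.71)]
strip_left_end []
strip_right_end [([610.0, -216.0, 101.0], 0.57), ([547.0, -214.0, 88.0], 0.32)]
drawer_front [([548.0, -215.0, 90.0], 0.9), ([613.0, -216.0, 99.0], 0.18)]
```

View pics/w1.png

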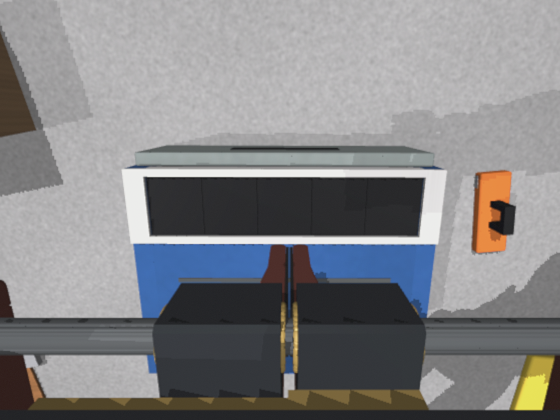

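Wrist picture: the strip spans (146..424, 178..235) with plate seams visible. The fingers at (288,250) still sit above it, and the small cutter look-alike is at (493,212).

Run:
```python
from h import *
s=ctrl.get_state()
P=np.array([wback(p,100,s)[:2] for p in[(146,178),(424,178),(422,235),(149,235)]])
print(P.round(),P.mean(0)); e=(P[1]+P[2]-P[0]-P[3])/2;print(np.degrees(np.arctan2(-e[0],e[1])),np.hypot(*e))
m=P.mean(0)
go([m[0]+92*e[0]/np.hypot(*e),m[1]+92*e[1]/np.hypot(*e),140],97)
```

```text
[[ 575. -325.]
 [ 547.  -96.]
 [ 596.  -87.]
 [ 625. -321.]] [ 585.82370855 -207.30550152]
7.099259866230489 233.47087328364492
t 3.33 pos [ 583.2 -204.2  245. ] yaw 97.1 -> shift [-0.22  8.85 10.5 ] twist 0.1
```

Call:
jog_arm([
  [-0.2,8.9,4,0,0],
  [-0.2,8.9,8,0,0],
  [-0.2,8.9,11.5,0,0],
  [-0.2,8.9,12.3,0,0],
  [-0.2,8.9,12.5,0,0],
])

```text
time_s: 3.95
position: [575.1, -117.1, 120.4]
ee_rot: [-0.061, 0.998, -0.0, 0.0]
ft_force: [-0.1, 0.2, 0.2]
width: 0.003
finger_force: 0.4
```

```bash
python3 -c "
from h import *
go([574.6,-116,122],97);print(ctrl.get_state()['ft_force'])"
```

```text
t 3.95 pos [ 575.1 -117.1  120.4] yaw 97.0 -> shift [ 0.04  0.11 -0.16] twist 0.0
[-0.11715872  0.18623896  0.16953172]
```

Call:
jog_arm([
  [0,0,0.1,0,0],
  [0,0,0.2,0,0],
  [0,0,0.3,0,0],
  [0,0,0.3,0,0],
])

```text
time_s: 4.45
position: [575.2, -117.6, 117.1]
ee_rot: [-0.061, 0.998, -0.0, 0.0]
ft_force: [0.3, -1.3, -0.2]
width: 0.006
finger_force: 0.4
```

Call:
jog_arm([
  [0,0,0.2,0,0],
  [0,0,0.4,0,0],
  [0,0,0.6,0,0],
  [0,0,0.7,0,0],
  [0,0,0.7,0,0],
])

```text
time_s: 5.08
position: [575.0, -117.4, 109.9]
ee_rot: [-0.061, 0.998, -0.0, 0.0]
ft_force: [0.4, -1.2, 5.2]
width: 0.003
finger_force: 2.2
```

The shutter is the leftmost plate, so I'll press it home.

Call:
jog_arm([
  [0,0,0.2,0,0],
  [0,0,0.3,0,0],
  [0,0,0.4,0,0],
  [0,0,0.4,0,0],
  [0,0,0.4,0,0],
])

```text
time_s: 5.7
position: [575.1, -117.4, 108.1]
ee_rot: [-0.061, 0.998, -0.0, 0.001]
ft_force: [-4.7, -0.7, 23.6]
width: 0.008
finger_force: 11.8
```

Run:
```python
from h import *
snap('side','s2.png');a=cv2.imread('pics/s2.png')[130:330,200:400];cv2.imwrite('pics/s2c.png',cv2.resize(a,None,fx=3,fy=3))
print(ctrl.get_state()['position'])
```

```text
[ 575.08193502 -117.37750868  108.1014554 ]
```

View pics/s2c.png

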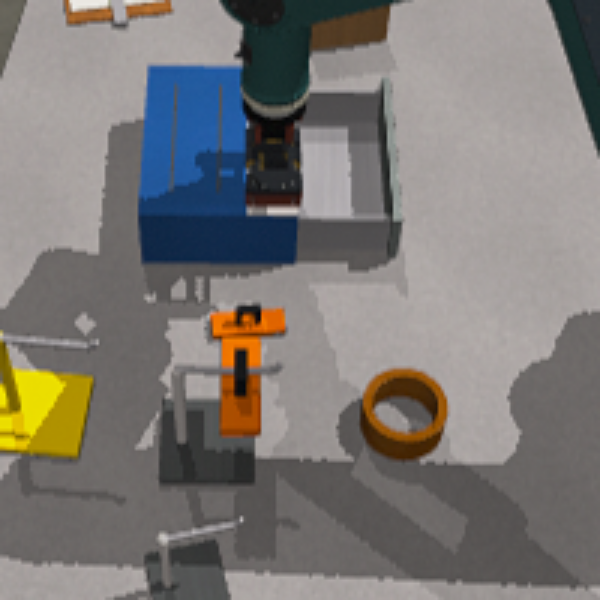

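Side picture: the drawer is open, with its tray at crop (345,155). The cutter is still on its hook at (240,385). I'll lift clear and go to the cutter.

Call:
jog_arm([
  [0,0,-3,0,8.7],
  [0,0,-8,0,8.7],
  [0,0,-14,0,8.7],
  [0,0,-15,0,8.7],
])

```text
time_s: 6.25
position: [576.6, -117.5, 259.6]
ee_rot: [-0.061, 0.998, -0.001, 0.003]
ft_force: [0.1, 0.4, -0.5]
width: 0.422
finger_force: 0.0
```

```bash
python3 -c "
from h import *
go([565,191,258],98)"
```

```text
t 6.25 pos [ 576.6 -117.5  259.6] yaw 97.0 -> shift [-2.62 30.76  0.1 ] twist -1.0
```

Call:
jog_arm([
  [-2.6,30.8,0,-1,8.7],
  [-2.6,30.8,0,-1,8.7],
  [-2.6,30.8,0,-1,8.7],
  [-2.6,30.8,0,-1,8.7],
  [-2.6,30.8,0,-1,8.7],
])

```text
time_s: 6.88
position: [561.3, 193.6, 253.8]
ee_rot: [-0.07, 0.998, -0.0, -0.002]
ft_force: [0.7, -0.4, -0.8]
width: 0.977
finger_force: 0.0
```

Call:
jog_arm([
  [0,0,0,0,8.7],
  [0,0,0,0,8.7],
  [0,0,0,0,8.7],
])

```text
time_s: 7.25
position: [562.7, 190.2, 255.0]
ee_rot: [-0.069, 0.998, -0.0, -0.001]
ft_force: [0.2, 0.5, 0.4]
width: 0.989
finger_force: 0.0
```

Run:
```python
from h import *
go([565,191,258],98)
s=ctrl.get_state();snap('wrist','w2.png')
for l in('cutter','stand','hook_tip'):
  print(l,[(np.round(x['location']).tolist(),round(x['p'],2)) for x in finder.find_in('wrist',l)[:2]])
```

```text
t 7.25 pos [562.7 190.2 255. ] yaw 97.9 -> shift [-0.24  0.05 -0.3 ] twist -0.1
cutter [([570.0, 189.0, 137.0], 0.88), ([580.0, 28.0, 16.0], 0.62)]
stand [([609.0, 366.0, 7.0], 0.92), ([583.0, 194.0, 9.0], 0.68)]
hook_tip [([583.0, 189.0, 16.0], 0.92), ([822.0, 180.0, 10.0], 0.87)]
```

View pics/w2.png

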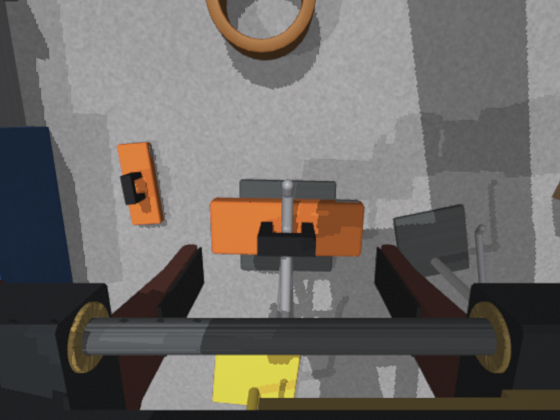

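Wrist picture: the cutter's handle top spans (258..316, 234..256), the sole (210..363, 200..256), and the hook tip is at (288,185). The handle is centred between the fingers.

Run:
```python
from h import *
s=ctrl.get_state()
for n,p,z in(('hl',(258,245),174),('hr',(316,245),174),('mid',(287,245),174),('s1',(211,199),138),('s2',(363,203),138),('tip',(288,184),172),('armback',(286,310),164)):print(n,wback(p,z,s).round(1))
h=wback((287,245),174,s); go([h[0],h[1],163],98)
```

```text
hl [578.4 171.  174. ]
hr [573. 210. 174.]
mid [575.7 190.5 174. ]
s1 [560.2 129.8 138. ]
s2 [547.4 245.  138. ]
tip [534.3 185.4 172. ]
armback [630.9 197.3 164. ]
t 7.45 pos [563.1 190.5 255.7] yaw 97.9 -> shift [-1.25 -0.18  9.27] twist -0.1
```

Call:
jog_arm([
  [-1.2,-0.2,2,0.5,8.7],
  [-1.2,-0.2,5,0.5,8.7],
  [-1.2,-0.2,8,0.5,8.7],
  [-1.2,-0.2,9.2,0.5,8.7],
  [-1.2,-0.2,9.2,0.5,8.7],
])

```text
time_s: 8.07
position: [575.0, 191.1, 162.7]
ee_rot: [-0.065, 0.998, -0.0, -0.001]
ft_force: [-0.4, 0.8, 0.9]
width: 0.996
finger_force: 0.0
```

Call:
jog_arm([
  [0,0,0,0,3.5],
  [0,0,0,0,3.5],
  [0,0,0,0,3.5],
  [0,0,0,0,3.5],
  [0,0,0,0,3.5],
], grip_force=25)

```text
time_s: 8.7
position: [575.1, 191.3, 163.9]
ee_rot: [-0.066, 0.998, -0.0, 0.0]
ft_force: [1.6, -0.3, 0.8]
width: 0.461
finger_force: 0.5
```

Call:
jog_arm([
  [0,0,0,0,3.5],
  [0,0,0,0,3.5],
  [0,0,-0.5,0,3.5],
  [0,0,-1.0,0,3.5],
  [0,0,-1.4,0,3.5],
])

```text
time_s: 9.32
position: [575.1, 191.4, 178.0]
ee_rot: [-0.066, 0.998, -0.0, -0.0]
ft_force: [0.2, -0.4, -2.5]
width: 0.452
finger_force: 25.0
```

Call:
jog_arm([
  [2,0,0,0,3.5],
  [4.5,0,0,0,3.5],
  [7,0,0,0,3.5],
  [9.5,0,0,0,3.5],
  [9.5,0,0,0,3.5],
])

```text
time_s: 9.95
position: [479.0, 178.7, 177.8]
ee_rot: [-0.066, 0.998, -0.0, -0.001]
ft_force: [0.4, -0.1, -2.0]
width: 0.455
finger_force: 25.0
```

Call:
jog_arm([
  [0,0,-2,0,3.5],
  [0,0,-5,0,3.5],
  [0,0,-7,0,3.5],
  [0,0,-7,0,3.5],
])

```text
time_s: 10.45
position: [483.4, 179.4, 249.5]
ee_rot: [-0.066, 0.998, 0.0, 0.002]
ft_force: [0.4, 0.1, -2.9]
width: 0.454
finger_force: 25.0
```

Run:
```python
from h import *
snap('side','s3.png');snap('scene','sc3.png')
a=cv2.imread('pics/s3.png')[130:330,200:400];b=cv2.imread('pics/sc3.png')[130:330,170:370]
cv2.imwrite('pics/d3.png',cv2.resize(np.hstack([a,b]),None,fx=2,fy=2))
print(ctrl.get_state()['position'],ctrl.get_state()['ft_force'])
for l in('drawer_floor','drawer_front','cutter'):
  for c in('side','scene'):print(c,l,[(np.round(x['location']).tolist(),round(x['p'],2)) for x in finder.find_in(c,l)[:2]])
print(box(-232+12+55,0,14))
```

```text
[481.40574546 178.95232494 247.3635509 ] [-1.23925298 -1.51058214 -1.87372671]
side drawer_floor [([427.0, -164.0, 40.0], 0.87), ([482.0, 566.0, 78.0], 0.38)]
scene drawer_floor [([439.0, -233.0, 37.0], 0.93)]
side drawer_front [([429.0, -168.0, 39.0], 0.58)]
scene drawer_front [([439.0, -235.0, 38.0], 0.73)]
side cutter [([587.0, 27.0, 13.0], 0.68), ([613.0, 201.0, 10.0], 0.57)]
scene cutter [([489.0, 176.0, 222.0], 0.84), ([602.0, 25.0, 11.0], 0.68)]
[ 488.22988498 -220.10844166   14.        ]
```

View pics/d3.png

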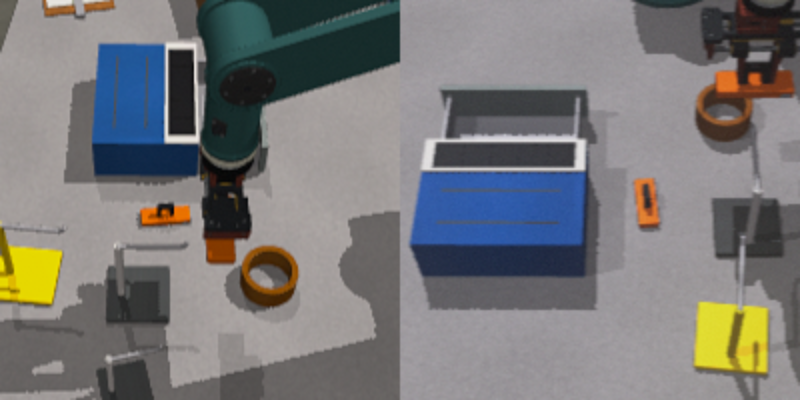

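Picture: the cutter is held clear at right crop (755,82), the hook is empty, and the open drawer front's top edge runs (441..587, 91).

Run:
```python
from h import *
l=back('scene',(190.5,175.5),88);r=back('scene',(263.5,175.5),88);m=(l+r)/2
print(l.round(),r.round(),m.round(),box(-232,0,88).round())
go(box(-165,0,247),97)
```

```text
[ 454. -348.   88.] [424. -97.  88.] [ 439. -222.   88.] [ 422. -228.   88.]
t 10.85 pos [480.6 178.8 247. ] yaw 97.5 -> shift [ 4.470e+00 -3.965e+01  1.000e-02] twist 0.5
```

Call:
jog_arm([
  [4.5,-39.6,0,0.5,3.5],
  [4.5,-39.6,0,0.5,3.5],
  [4.5,-39.6,0,0.5,3.5],
  [4.5,-39.6,0,0.5,3.5],
  [4.5,-39.6,0,0.5,3.5],
])

```text
time_s: 11.48
position: [486.4, -135.5, 247.6]
ee_rot: [-0.061, 0.998, 0.0, 0.0]
ft_force: [1.2, 0.2, -1.7]
width: 0.45
finger_force: 25.0
```

Call:
jog_arm([
  [1.2,-11,0,0,3.5],
  [1.2,-11,0,0,3.5],
  [1.2,-11,0,0,3.5],
  [1.2,-11,0,0,3.5],
])

```text
time_s: 11.98
position: [487.7, -243.6, 247.2]
ee_rot: [-0.061, 0.998, 0.001, -0.001]
ft_force: [-0.3, 0.0, -2.3]
width: 0.456
finger_force: 25.0
```

Run:
```python
from h import *
go(box(-165,0,247),97)
s=ctrl.get_state();snap('wrist','w3.png');print(s['ft_force'])
```

```text
t 11.97 pos [ 487.7 -243.6  247.2] yaw 97.0 -> shift [-0.34  2.33  0.02] twist -0.0
[-0.27995618  0.03590254 -2.27946194]
```

View pics/w3.png

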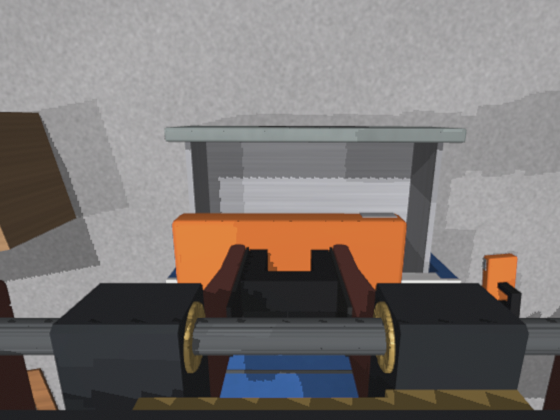

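Wrist picture: the cutter is held level, and the drawer front's top runs (165..465, rows 128..140), with the tray behind it.

Run:
```python
from h import *
s=ctrl.get_state()
s['position']=np.array([487.7,-243.6,247.2])
for p in((167,141),(465,141),(315,141),(315,128)):
  w=wback(p,88,s);d=w[:2]-BO;c,n=np.cos(BY),np.sin(BY);print(w.round(),'own',round(d[0]*c+d[1]*n),round(-d[0]*n+d[1]*c))
```

```text
[ 449. -353.   88.] own -220 -127
[ 418. -102.   88.] own -221 126
[ 433. -228.   88.] own -220 -1
[ 423. -230.   88.] own -231 -2
```

Call:
jog_arm([
  [-0.2,2.3,0,0,3.5],
  [-0.2,2.3,4,0,3.5],
  [-0.2,2.3,9,0,3.5],
  [-0.2,2.3,14,0,3.5],
  [-0.2,2.3,17,0,3.5],
])

```text
time_s: 12.65
position: [486.1, -217.8, 75.9]
ee_rot: [-0.062, 0.998, 0.001, -0.001]
ft_force: [0.5, -0.2, -2.3]
width: 0.457
finger_force: 25.0
```

Call:
jog_arm([
  [0,0,0,0,3.5],
  [0,0,0.3,0,3.5],
  [0,0,0.6,0,3.5],
  [0,0,0.8,0,3.5],
])

```text
time_s: 13.15
position: [488.0, -221.4, 70.7]
ee_rot: [-0.061, 0.998, -0.001, 0.001]
ft_force: [-0.8, -0.0, -1.8]
width: 0.455
finger_force: 25.0
```

```bash
python3 -c "
from h import *
go(box(-165,0,58),97);print(ctrl.get_state()['ft_force'])"
```

```text
t 13.15 pos [ 488.  -221.4   70.7] yaw 97.0 -> shift [-0.04  0.12  1.27] twist 0.0
[-0.83767065 -0.04859849 -1.78489124]
```

Call:
jog_arm([
  [0,0,0.4,0,3.5],
  [0,0,0.7,0,3.5],
  [0,0,0.9,0,3.5],
  [0,0,1.0,0,3.5],
  [0,0,1.1,0,3.5],
])

```text
time_s: 13.78
position: [487.3, -221.2, 58.6]
ee_rot: [-0.061, 0.998, -0.0, -0.0]
ft_force: [-0.1, -0.8, -1.3]
width: 0.456
finger_force: 25.0
```

Call:
jog_arm([
  [0,0,0.05,0,3.5],
  [0,0,0.1,0,3.5],
  [0,0,0.15,0,3.5],
  [0,0,0.15,0,3.5],
])

```text
time_s: 14.28
position: [487.4, -221.1, 57.9]
ee_rot: [-0.061, 0.998, -0.0, 0.0]
ft_force: [-1.2, 1.3, 5.5]
width: 0.451
finger_force: 25.0
```

Contact with the floor, so I'll release.

Call:
jog_arm([
  [0,0,-0.05,0,4.5],
  [0,0,-0.05,0,5.5],
  [0,0,-0.05,0,7],
  [0,0,-0.05,0,8],
  [0,0,-0.05,0,8],
])

```text
time_s: 14.9
position: [487.3, -221.1, 57.7]
ee_rot: [-0.061, 0.998, -0.0, -0.0]
ft_force: [0.2, 0.1, 0.1]
width: 0.899
finger_force: 0.0
```

Call:
jog_arm([
  [0,0,0,0,8],
  [0,0,-1,0,8],
  [0,0,-4,0,8],
  [0,0,-9,0,8],
  [0,0,-14,0,8],
])

```text
time_s: 15.52
position: [487.0, -220.9, 199.7]
ee_rot: [-0.061, 0.998, 0.0, -0.0]
ft_force: [0.5, -0.3, 0.2]
width: 0.911
finger_force: 0.0
```

Run:
```python
from h import *
go(box(-290,0,245),97)
s=ctrl.get_state();snap('wrist','w4.png');print(s['position'],[ (np.round(x['location']).tolist(),x['p']) for x in finder.find_in('wrist','cutter')])
```

```text
t 15.53 pos [ 487.  -220.9  199.7] yaw 97.0 -> shift [12.37  0.07 -4.53] twist 0.0
[ 487.01874458 -220.92458465  199.67714843] [([482.0, -223.0, 34.0], 0.83), ([544.0, 14.0, 12.0], 0.56)]
```

View pics/w4.png

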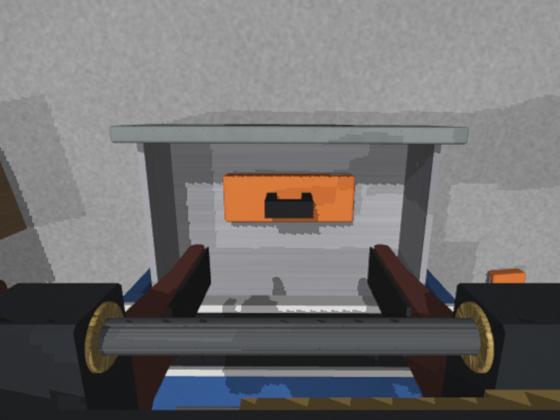

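The cutter sits upright on the drawer floor at (288,198). Next I'll move in front of the drawer and push it home.

Call:
jog_arm([
  [5,0,0,0,0],
  [10.5,0,0,0,0],
  [10.5,0,0,0,0],
  [10.5,0,5,0,0],
  [10.5,0,8,0,0],
])

```text
time_s: 16.25
position: [383.6, -233.9, 116.6]
ee_rot: [-0.061, 0.998, -0.0, 0.0]
ft_force: [-0.4, -0.3, 0.5]
width: 0.38
finger_force: 0.0
```

Call:
jog_arm([
  [0,0,3,0,0],
  [0,0,5,0,0],
  [0,0,5,0,0],
  [0,0,5,0,0],
])

```text
time_s: 16.75
position: [383.9, -234.3, 68.2]
ee_rot: [-0.061, 0.998, -0.0, 0.0]
ft_force: [-0.7, 0.2, 0.3]
width: 0.007
finger_force: 0.0
```

```bash
python3 -c "
from h import *
go(box(-243,0,70),97);print(ctrl.get_state()['ft_force'])"
```

```text
t 16.75 pos [ 383.9 -234.3   68.2] yaw 97.0 -> shift [-2.73  0.13 -0.18] twist 0.0
[-0.6851382   0.20581867  0.33759994]
```

Contact should come after about 2.7 cm of travel, and the drawer should be home after about 14.7 cm.

Call:
jog_arm([
  [-1.5,0.1,0,0,0],
  [-2.5,0.1,0,0,0],
  [-3.3,0.1,0,0,0],
  [-4,0.1,0,0,0],
  [-5,0.1,0,0,0],
])

```text
time_s: 17.38
position: [432.4, -226.7, 67.7]
ee_rot: [-0.061, 0.998, 0.0, -0.001]
ft_force: [-3.9, -2.6, 3.2]
width: 0.003
finger_force: 2.3
```

Call:
jog_arm([
  [-1,0,0,0,0],
  [-2,0,0,0,0],
  [-3,0,0,0,0],
  [-4,0,0,0,0],
  [-5,0,0,0,0],
])

```text
time_s: 18.0
position: [482.7, -220.7, 67.7]
ee_rot: [-0.061, 0.998, -0.0, -0.0]
ft_force: [-4.1, -2.3, 3.5]
width: 0.002
finger_force: 2.6
```

Call:
jog_arm([
  [-0.8,0,0,0,0],
  [-1.6,0,0,0,0],
  [-2.4,0,0,0,0],
  [-3,0,0,0,0],
  [-3.2,0,0,0,0],
])

```text
time_s: 18.62
position: [514.4, -216.8, 67.6]
ee_rot: [-0.061, 0.998, -0.0, -0.0]
ft_force: [-4.2, -3.1, 2.6]
width: 0.011
finger_force: 2.4
```

```bash
python3 -c "
from h import *
go(box(-122,0,70),97);print(ctrl.get_state()['ft_force'])"
```

```text
t 18.62 pos [ 514.4 -216.8   67.6] yaw 97.0 -> shift [-1.66 -0.01 -0.24] twist 0.0
[-4.19714892 -3.10292595  2.60542895]
```

Call:
jog_arm([
  [-0.4,0,0,0,0],
  [-0.8,0,0,0,0],
  [-1.2,0,0,0,0],
  [-1.5,0,0,0,0],
  [-1.7,0,0,0,0],
])

```text
time_s: 19.25
position: [530.6, -214.8, 67.6]
ee_rot: [-0.061, 0.998, 0.0, -0.0]
ft_force: [-3.9, -3.9, 2.1]
width: 0.003
finger_force: 2.5
```

Call:
jog_arm([
  [-0.1,0,0,0,0],
  [-0.2,0,0,0,0],
  [-0.3,0,0,0,0],
  [-0.3,0,0,0,0],
])

```text
time_s: 19.75
position: [532.2, -214.6, 67.6]
ee_rot: [-0.062, 0.998, 0.0, -0.002]
ft_force: [-8.4, -4.4, 5.5]
width: 0.008
finger_force: 4.8
```

Call:
jog_arm([
  [-0.2,0,0,0,0],
  [-0.4,0,0,0,0],
  [-0.6,0,0,0,0],
  [-0.6,0,0,0,0],
])

```text
time_s: 20.25
position: [532.3, -214.4, 67.6]
ee_rot: [-0.062, 0.998, 0.0, -0.007]
ft_force: [-27.6, -11.9, 19.8]
width: 0.005
finger_force: 14.3
```

Call:
jog_arm([
  [1,0,0,0,0],
  [3,0,0,0,0],
  [8,0,0,0,0],
  [8,0,0,0,0],
])

```text
time_s: 20.75
position: [457.6, -222.2, 67.3]
ee_rot: [-0.06, 0.998, 0.001, -0.001]
ft_force: [-0.3, 0.9, 0.2]
width: 0.005
finger_force: 0.0
```

Run:
```python
from h import *
s=ctrl.get_state();print(s['position'],s['ft_force'])
snap('wrist','w5.png')
a=cv2.imread('pics/w5.png');snap('side','s5.png');b=cv2.imread('pics/s5.png')[130:270,220:360]
cv2.imwrite('pics/d5.png',np.hstack([cv2.resize(a,(400,300)),cv2.resize(b,(300,300))]))
```

```text
[ 457.55966992 -222.20501303   67.29327411] [-0.34078029  0.9311345   0.19865761]
```

View pics/d5.png

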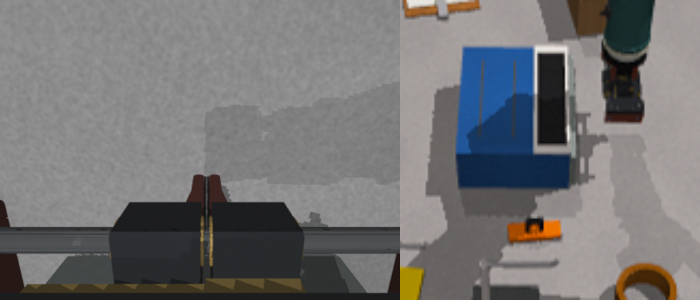

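Call:
jog_arm([
  [2,0,-5,0,0],
  [2,0,-10,0,0],
  [2,0,-15,0,0],
  [2,0,-15,0,0],
  [2,0,-15,0,0],
])

```text
time_s: 21.48
position: [441.7, -225.8, 217.8]
ee_rot: [-0.062, 0.998, -0.0, 0.001]
ft_force: [-0.5, 0.9, -0.6]
width: 0.008
finger_force: 0.0
```

Run:
```python
from h import *
a=cv2.imread('pics/s5.png')[150:225,280:300].astype(int)
b=eyes.snapshot('side')[150:225,280:300,::-1].astype(int)
print('diff px',(abs(a-b).max(2)>40).sum())
for l in('drawer_front','cutter'):print([(np.round(x['location']).tolist(),round(x['p'],2)) for x in finder.find_in('side',l)[:2]])
print(ctrl.get_state()['time_s'],ctrl.finish_job())
```

```text
diff px 54
[([544.0, -169.0, 83.0], 0.5)]
[([583.0, 28.0, 14.0], 0.69)]
the job is handed in; nothing more can be done
21.625 None
```

I handed the job in at 21.6 s; no verdict came back. The catch was under the leftmost plate, and the cutter was set upright on the drawer floor. The drawer was pushed to its hard stop and stayed shut when I backed off, though I had no direct reading that the catch sprang back.

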